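# Shut the empty dish tray, then draw the loaded one out

## Task

The empty tray (yellow lip) was left standing open: push it fully home with the fingertips first, so that the two trays are never open together. Then hook a fingertip behind the blue lip and draw that tray out along its rail as far as it goes, smoothly, so that the dish on it stays in its place. Pinch neither lip, do not touch the dish, and leave everything else as it stands.

Things in the scene. Friction and masses are not known exactly. Their poses are not given: they have to be found in the camera images.
- dish_unit: low white bench unit (the one whose tray is shut at the start and carries the dish), 150 deep (its x) x 130 wide (its y) x 70 mm high, fixed to the worktop, with a clear window in its roof; origin at the centre of its underside, own -x is its open front, from which the tray with the blue lip slides out along the unit's -x. Unit turned by up to 0.25 rad about z. Housing front at own x = -75 mm.
- dish_tray (a joint): how far the tray with the blue lip is drawn out along its rail, m: 0 = fully home (stop), 0.100 = fully out (stop). It stays where it is left; moving it takes about 2 to 3 N at low speed. The tray has no latch.
- dish_lip (a point): top centre of the REAR side of the blue tray's upturned front lip, 52 mm above the worktop, 28 mm above the tray floor; moves with the tray, axes as the unit's (slides out along -x); at unit x = -120 mm when home. Lip 98 mm wide, 12 mm thick: coloured front face 12 mm before this point, its top 46 mm above the worktop. Behind it is free tray floor: 45 mm to the housing front when home, 55 mm to the dish always.
- dish_place (a point): centre of the dish's place on the tray floor (thin black ring mark, 72 mm across), 24 mm above the worktop, 85 mm behind (+x of) the lip's rear side; moves with the tray; the dish starts within 5 mm of it
- dish: round clear Petri dish with a pale pinkish filling, 60 mm across, 14 mm high, standing loose on the tray with the blue lip; origin at the centre of its underside
- empty_unit: low white bench unit (the one whose empty tray stands open at the start), 150 deep (its x) x 130 wide (its y) x 70 mm high, fixed to the worktop, with a clear window in its roof; origin at the centre of its underside, own -x is its open front, from which the tray with the yellow lip slides out along the unit's -x. Unit turned by up to 0.25 rad about z. Housing front at own x = -75 mm.
- empty_tray (a joint): how far the tray with the yellow lip is drawn out along its rail, m: 0 = fully home (stop), 0.100 = fully out (stop). It stays where it is left; moving it takes about 2 to 3 N at low speed. The tray has no latch.
- empty_lip (a point): top centre of the REAR side of the yellow tray's upturned front lip, 52 mm above the worktop, 28 mm above the tray floor; moves with the tray, axes as the unit's (slides out along -x); at unit x = -120 mm when home. Lip 98 mm wide, 12 mm thick: coloured front face 12 mm before this point, its top 46 mm above the worktop. Behind it is free tray floor: 45 mm to the housing front when home, more when it is out.
- spare_dish: bystander: Petri dish with a whitish filling, 60 mm across, 14 mm high, on the worktop at the front left; origin at the centre of its underside
- cap: bystander: blue screw cap, 36 mm across, 23 mm high; origin at the centre of its underside
- timer: bystander: white bench timer lying flat at the front right, 62 x 62 x 16 mm (another lies farther back as decoration); origin at the centre of its underside
- pe_bottle: bystander: white plastic bottle with a blue cap, 48 mm across, 83 mm high; origin at the centre of its underside
- marker: bystander: red and white felt marker lying at the front edge along its y, 12 x 125 x 15 mm; origin at the centre of its underside
- glass_bottle: bystander: small clear glass bottle with blue rings, 45 mm across, 107 mm high; origin at the centre of its underside

How it is judged:
By the outcome, as a careful person would: the job done as asked, in the order asked, and still so for the second after the job is handed in, with the robot touching nothing.
It also fails if it takes over 42 s, if anything falls off the work surface, if the arm or the gripper's body presses on something with over 40 N, if the wrist force passes 120 N, or if a joint passes its speed limit or range.

## Robot

A 7-joint arm with a two-finger parallel gripper is mounted at the origin on a cart in front of the work surface, level with it; the furniture and walls round the work are solid. World frame = base frame: x ahead of the robot, y to its left, z up, the work surface at z = 0. Lengths are in m, angles in rad, forces in N, time in s.
With the tool pointing down it reaches from about 0.425 to 0.925 m from the base axis. Payload 6.8 kg.
Tool frame: the origin (TCP) lies between the finger pads; the fingertips stand r.tip_extent ahead of it and the grasp point (between the pads) lies 5 mm behind it (r.tip_extent is the distance from the TCP to the fingertips, in m); y points along the fingers, x is the direction in which the jaws open and shut, and the axes are right-handed (so a half turn about y gives the same grasp; the last joint's range is limited). The gripper opens to 85 mm and grips with 20 to 120 N. Pads are 22 mm wide; open, the fingers measure 114 mm over their backs; the gripper's body (76 mm by 85 mm) begins 54 mm behind the grasp point. The pads swing forward as they close: fully open they stand 13 mm farther back than shut.
Start: joints at [1.045, 0.477, 0.022, 1.555, -0.011, 1.109, -0.083], TCP at [0.274, -0.617, 0.245] pointing down, gripper open.
Joint ranges: [-2.96, 2.96], [-0.34, 2.1], [-1.41, 1.46], [0.24, 2.44], [-1.37, 4.51], [0.17, 1.92], [-2.96, 2.96]. Speed limits (rad/s): [2.39, 2.39, 3.14, 3.14, 3.14, 3.14, 3.14].

## Interface

Orientations are given as a rotation vector (axis times angle).
In Python, from bench import r gives the robot as it stands.
- The arm moves only by the tool send_rows, never from a script. Its argument "plan" is a list of rows, each a list of 5 numbers: the shift along the tool's x, y, z in cm, then the turn about the tool's y in degrees, then the opening, from 0 (shut) to 1 (fully open). In form: [[dx, dy, dz, spin, grip], ...]. A call has 1 to 12 rows; each row shifts and turns the commanded pose from where the row before left it, along the tool's axes as they then stand; what a row does not reach is not made up. A row lasts 1/8 s, in which the tool goes at most 62.5 mm and 10.7 degrees, less where a joint would pass 70% of its speed; a pose out of reach is approached as far as the arm can. A call is refused whole if a number of a shift passes 6.25 or a number of a turn 10.7, either way. A call with a gripper value outside its range is refused whole. The fingers move at their own pace and stop on an object; "force" is the grip in N (left out, the last holds). Time passes only in rows, so rows that do not move let the fingers close. It gives the time, the measured TCP pose, the force and the opening at its end, in the units of the state.
- r.get_obs(): the state, without advancing time (a new reading comes with each control period).
- r.grab_frame(name): name is "side" or "top" or "wrist"; returns a dict with "image" (480x640x3 uint8, red, green, blue), "camera_matrix" (3x3 intrinsics, pixels), "cam_to_world" (4x4, takes a point from camera to world coordinates). Camera axes: x right, y down, z forward; pixel columns grow to the right and rows downward; lengths in m; the calibration is good to about 2 mm. A picture is of the moment at which its call begins. There is no depth.
- r.hand_in(): hands the job in, once; it reports no verdict.
Trained networks look in the newest picture that a camera, given by its name, has taken for a name from the list of things; names that differ only in an ending like _2 or _b are one class to them, and where a whole thing is asked for, a point or a joint stands for the part that bears it (a point fixed in the world has none). Each returns a list of dicts, best first, with "p" (0 to 1); they miss things now and then, are a little off and sometimes report something else, mostly with a low value. They report only what shows in the picture. A call takes as long as a camera call.
- r.recognise(camera, target): "rect" ([left, top, right, bottom] in pixels, round what is visible of it).
The state is a dict: "clock": time; "joints": joint angles; "qvel": joint speeds; "tau": joint torques, N m; "tcp_pos": TCP position; "orientation": TCP orientation; "contact_force": force on the tool from outside, world axes, zero at the start; "moment": the same for the moment, N m; "grip_width": finger opening in m.
Only numpy, scipy, OpenCV 4.12 (cv2) and the standard library are available. Lean on these libraries where they do the work, as an engineer would, in place of code of your own. Each camera call takes 0.05 s, during which the arm holds its last target.

## Working session

There is one attempt and no reset: what is moved stays moved. The work goes in short steps, Python scripts to look and compute and a tool call to move; the robot and the scene stay as the last step left them, time stands still between calls to the robot, and variables do not carry over. Pictures are saved under pics/ and viewed, and the job is handed in when it is done.

Besides the shell and the picture viewer there is one more tool, called after "Emit:" as name(argument=value, ...), one argument or row to a line, values as JSON. send_rows: Moves the arm, as the interface text tells. Its arguments: {"type":"object","properties":{"plan":{"type":"array","items":{"type":"array","items":{"type":"number"}}},"force":{"type":"number"}},"required":["plan"]}

```bash
mkdir -p pics; ls; python3 - <<'E'
from bench import r
import cv2,numpy as np
print(r.get_obs(), r.tip_extent)
for n in ["top","side"]:
    f=r.grab_frame(n); cv2.imwrite(f"pics/{n}0.png",f["image"][:,:,::-1]); print(n,f["camera_matrix"],f["cam_to_world"])
    for t in ["dish_lip","empty_lip","dish","dish_unit","empty_unit"]:
        print(t,[(d["rect"],round(d["p"],2)) for d in r.recognise(n,t)][:3])
E
```

```text
pics
{'clock': 0.0, 'joints': array([ 1.04487088,  0.47781678,  0.02235853,  1.55646235, -0.01148419,
        1.10931446, -0.08310049]), 'qvel': array([ 0.00045503, -0.00014151, -0.00241888, -0.00014483, -0.00182832,
        0.00057361,  0.00059146]), 'tau': array([ 5.25352916e-04, -5.96457803e+01,  1.60801381e+00, -2.81189185e+01,
        1.22925412e-02,  9.53998620e-03, -3.41737825e-05]), 'tcp_pos': array([ 0.27363561, -0.6164166 ,  0.24431029]), 'orientation': array([-1.37747789,  0.89739427, -0.89467746]), 'contact_force': array([-0.01026372, -0.83282342,  0.48868845]), 'moment': array([ 0.07923309,  0.00122348, -0.01032203]), 'grip_width': 0.08550789094414533} 0.014
top [[494.67765908   0.         322.86412643]
 [  0.         494.67765908 236.0141743 ]
 [  0.           0.           1.        ]] [[ 2.08836849e-02 -9.84384010e-01  1.74791283e-01  2.98175467e-01]
 [-9.99772923e-01 -2.13032413e-02 -5.24210691e-04 -1.52643977e-01]
 [ 4.23964551e-03 -1.74740645e-01 -9.84605369e-01  1.31766828e+00]
 [ 0.00000000e+00  0.00000000e+00  0.00000000e+00  1.00000000e+00]]
dish_lip [([246.3, 185.8, 288.6, 215.8], 0.65)]
empty_lip [([361.2, 214.1, 404.6, 258.0], 0.71)]
dish []
dish_unit [([248.3, 130.2, 307.2, 216.7], 0.59)]
empty_unit [([362.2, 159.4, 416.7, 261.2], 0.67)]
side [[555.20043034   0.         327.67437775]
 [  0.         555.20043034 238.4663613 ]
 [  0.           0.           1.        ]] [[-0.97753422 -0.1071906   0.18148558  0.29565152]
 [-0.21074204  0.51267147 -0.8323195   0.91079192]
 [-0.00382565 -0.85186744 -0.52374347  0.73266303]
 [ 0.          0.          0.          1.        ]]
dish_lip [([250.6, 262.3, 297.3, 293.4], 0.73)]
empty_lip [([312.8, 204.8, 366.4, 232.6], 0.98)]
dish []
dish_unit [([189.6, 235.9, 295.2, 304.0], 0.7)]
empty_unit [([257.9, 182.0, 366.5, 235.8], 0.66)]
```

```bash
python3 - <<'E'
import cv2
a=cv2.imread("pics/top0.png");cv2.imwrite("pics/topc.png",cv2.resize(a[110:290,210:450],None,fx=3.3,fy=3.3,interpolation=cv2.INTER_CUBIC))
a=cv2.imread("pics/side0.png");cv2.imwrite("pics/sidec.png",cv2.resize(a[150:330,160:400],None,fx=3.3,fy=3.3,interpolation=cv2.INTER_CUBIC))
E
```

```text
(no output)
```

View pics/top0.png

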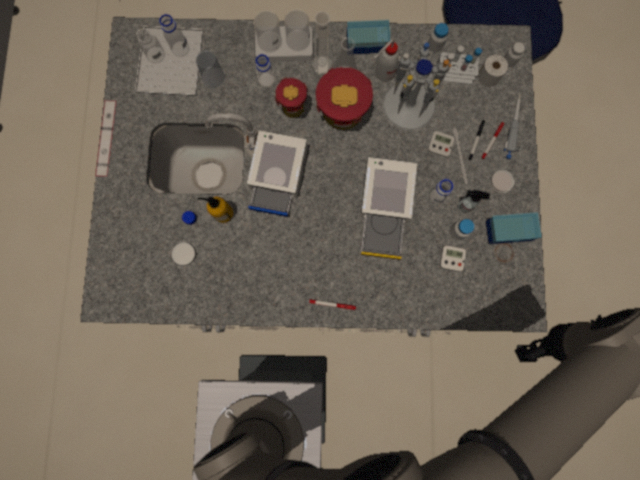

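View pics/side0.png

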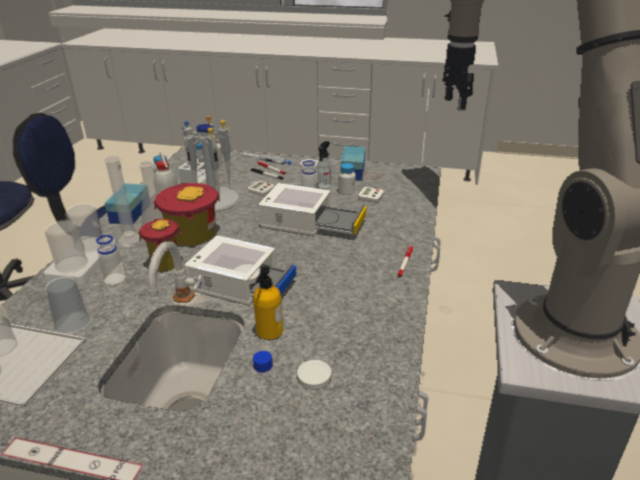

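```bash
sleep 1
```

```text
(no output)
```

View pics/topc.png

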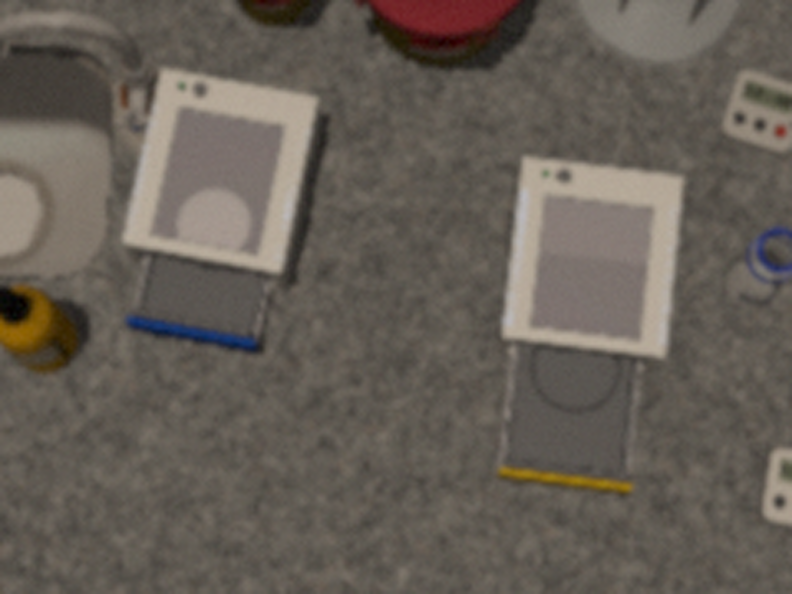

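View pics/sidec.png

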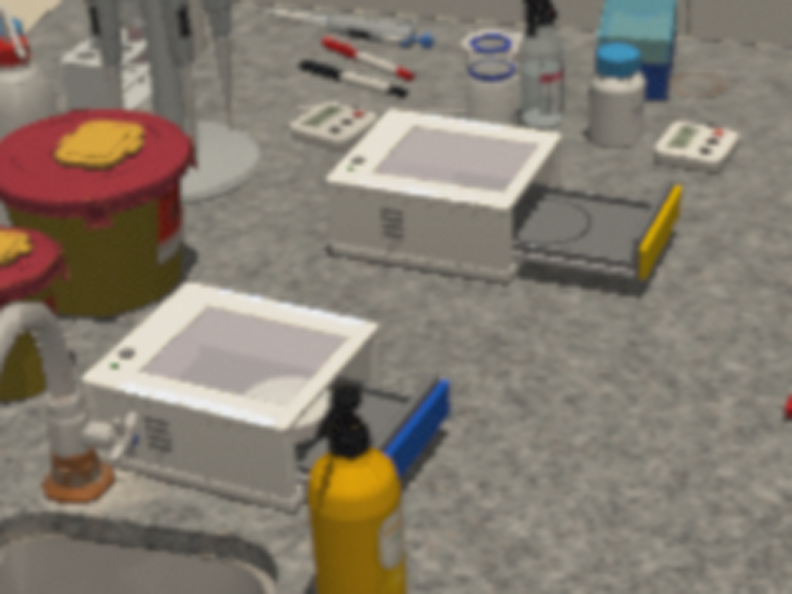

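```bash
cat > h.py <<'E'
import numpy as np,cv2
from scipy.spatial.transform import Rotation as R
from scipy.optimize import least_squares
from bench import r
def proj(f,P):
    M=np.linalg.inv(f["cam_to_world"]);p=(M[:3,:3]@np.atleast_2d(P).T).T+M[:3,3]
    q=(f["camera_matrix"]@p.T).T;return q[:,:2]/q[:,2:]
def back(f,uv,z):
    d=f["cam_to_world"][:3,:3]@np.linalg.solve(f["camera_matrix"],[uv[0],uv[1],1]);o=f["cam_to_world"][:3,3]
    return o+d*(z-o[2])/d[2]
def local(p,pose):
    c,s=np.cos(pose[2]),np.sin(pose[2]);d=np.array(p)[:2]-pose[:2];return np.array([c*d[0]+s*d[1],-s*d[0]+c*d[1]])
def world(l,pose):
    c,s=np.cos(pose[2]),np.sin(pose[2]);return pose[:2]+np.array([c*l[0]-s*l[1],s*l[0]+c*l[1]])
E
python3 - <<'E'
from h import *
o=r.get_obs();m=R.from_rotvec(o["orientation"]).as_matrix();print(m.round(3))
f=r.grab_frame("top");g=r.grab_frame("side")
hsvt=cv2.cvtColor(f["image"],cv2.COLOR_RGB2HSV)
L=np.array([[75,65,.07],[75,-65,.07],[-75,-65,.07],[-75,65,.07]])*[1e-3,1e-3,1]
T={"dish":[(162,70),(318,97),(280,272),(125,243)],"empty":[(522,157),(684,178),(664,357),(504,338)]}
S={"dish":[(85,380),(190,285),(378,325),(277,425)],"empty":[(330,180),(390,112),(562,132),(508,207)]}
# side corner order by geometry: (far-left...) assign by back projection
for k in T:
    t=np.array(T[k])/3.3+[210,110]; s=np.array(S[k])/3.3+[160,150]
    def res(p,which):
        P=np.array([[*world(l[:2],p),l[2]] for l in L]);e=[]
        if "t" in which:e.append(proj(f,P)-t)
        if "s" in which:e.append(proj(g,P)-s)
        return np.concatenate(e).ravel()
    x0=np.array([*np.mean([back(f,u,.07)[:2] for u in t],0),-.15])
    for w in ["t","s","ts"]:
        q=least_squares(res,x0,args=(w,));print(k,w,q.x.round(4),"rms",np.sqrt(np.mean(q.fun**2)).round(2))
    pose=q.x
    print("c home lip",world([-.12,0],pose))
    np.save(k+".npy",pose)
    lo,hi=((100,150,60),(125,255,255)) if k=="dish" else ((18,150,90),(32,255,255))
    mask=cv2.inRange(hsvt,np.array(lo),np.array(hi)); 
    b=t.mean(0).astype(int);mm=np.zeros_like(mask);mm[b[1]:b[1]+95,b[0]-50:b[0]+50]=mask[b[1]:b[1]+95,b[0]-50:b[0]+50]
    v,u=np.nonzero(mm);print(len(u),u.min(),u.max(),v.min(),v.max())
    print("lip colour centroid local (z .046)",local(back(f,(u.mean(),v.mean()),.046),pose))
E
```

```text
[[ 0.406  0.     0.914]
 [-0.914 -0.     0.406]
 [ 0.    -1.     0.   ]]
dish t [ 0.7165 -0.0287 -0.1655] rms 0.63
dish s [ 0.7161 -0.0273 -0.1908] rms 1.18
dish ts [ 0.7164 -0.0282 -0.178 ] rms 1.01
c home lip [ 0.59834    -0.00698436]
101 249 286 207 215
lip colour centroid local (z .046) [-0.1294284  -0.00285752]
empty t [ 0.6513 -0.3253 -0.1049] rms 0.48
empty s [ 0.6498 -0.3247 -0.0957] rms 0.66
empty ts [ 0.6506 -0.3253 -0.1015] rms 0.62
c home lip [ 0.53122569 -0.31316266]
130 361 400 252 258
lip colour centroid local (z .046) [-0.17459707  0.00257856]
```

Emit:
send_rows(
  plan=[
    [0, 0, 0, 10, 0],
    [0, 0, 0, 10, 0],
    [0, 0, 0, 9.7, 0],
    [-3, 0, 1.2, 0, 0],
    [-4.1, 0, 1.6, 0, 0],
    [-4.3, 0, 1.6, 0, 0],
    [-4.3, 0, 1.6, 0, 0],
    [-4.3, 0, 1.6, 0, 0],
    [-4.3, 0, 1.6, 0, 0],
    [-4.3, 0, 1.6, 0, 0],
    [-4.1, 0, 1.6, 0, 0],
    [0, 0, 0, 0, 0],
  ],
)

```text
clock: 2.2
tcp_pos: [0.4323, -0.3004, 0.2456]
orientation: [-1.162, 1.278, -1.278]
contact_force: [-0.3, 0.0, 0.6]
grip_width: -0.0002
```

```bash
cat > st.py <<'E'
from h import *
import sys
o=r.get_obs();m=R.from_rotvec(o["orientation"]).as_matrix()
print("t",o["clock"],"tcp",o["tcp_pos"].round(4),"F",o["contact_force"].round(2),"w",round(o["grip_width"],4),"tip",r.tip_extent,"zang",round(np.arctan2(m[1,2],m[0,2]),4),"down",m[:,1].round(3))
for k in ["dish","empty"]:print(k,local(o["tcp_pos"],np.load(k+".npy")).round(4))
E
python3 st.py
```

```text
t 2.2 tcp [ 0.4323 -0.3004  0.2456] F [-0.26  0.03  0.64] w -0.0002 tip 0.014 zang -0.0938 down [ 0.001  0.001 -1.   ]
dish [-0.2315 -0.3181]
empty [-0.2197  0.0027]
```

Emit:
send_rows(
  plan=[
    [0, 3, 0, 0, 0],
    [0, 4, 0, 0, 0],
    [0, 4, 0, 0, 0],
    [0, 4, 0, 0, 0],
    [0, 3, 0, 0, 0],
    [0, 1.6, 0, 0, 0],
    [0, 0.6, 0, 0, 0],
    [0, 0, 0, 0, 0],
  ],
)

```text
clock: 3.2
tcp_pos: [0.4304, -0.3045, 0.0438]
orientation: [-1.16, 1.282, -1.284]
contact_force: [-0.4, 0.3, -0.1]
grip_width: 0.0001
```

```bash
python3 st.py; python3 - <<'E'
from h import *
f=r.grab_frame("side");a=f["image"][:,:,::-1]
cv2.imwrite("pics/s1.png",cv2.resize(a[120:280,220:460],None,fx=3.3,fy=3.3))
E
```

```text
t 3.2 tcp [ 0.4304 -0.3045  0.0438] F [-0.39  0.28 -0.05] w 0.0001 tip 0.014 zang -0.1009 down [ 0.001 -0.001 -1.   ]
dish [-0.2326 -0.3226]
empty [-0.2212 -0.0016]
```

View pics/s1.png

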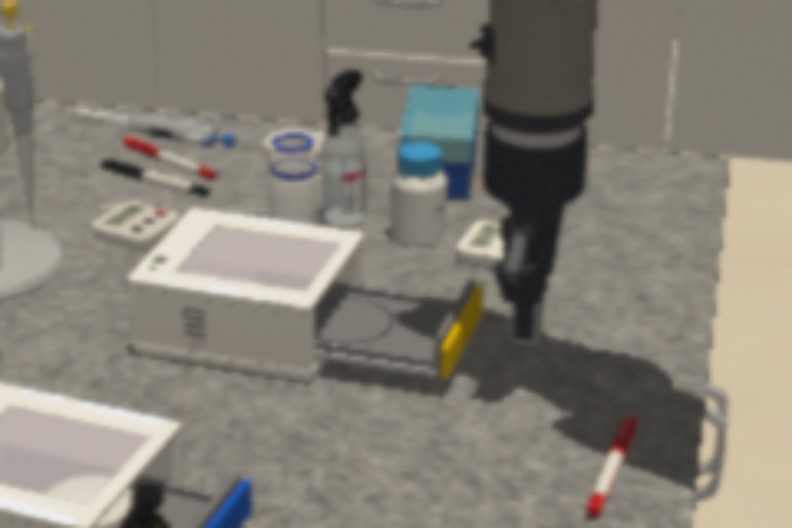

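The closed fingertips stand just in front of the yellow lip, near (525,335) in the crop, with the lip at (463,335). Next I push.

Emit:
send_rows(
  plan=[
    [0, 0, 1, 0, 0],
    [0, 0, 1, 0, 0],
    [0, 0, 0.6, 0, 0],
    [0, 0, 0.5, 0, 0],
    [0, 0, 0.5, 0, 0],
    [0, 0, 0.5, 0, 0],
    [0, 0, 0.5, 0, 0],
    [0, 0, 0.5, 0, 0],
    [0, 0, 0.5, 0, 0],
    [0, 0, 0.5, 0, 0],
    [0, 0, 0.4, 0, 0],
    [0, 0, 0.3, 0, 0],
  ],
)

```text
clock: 4.75
tcp_pos: [0.4979, -0.311, 0.0432]
orientation: [-1.16, 1.283, -1.283]
contact_force: [-2.8, -0.5, -0.9]
grip_width: -0.0003
```

```bash
python3 st.py
```

```text
t 4.75 tcp [ 0.4979 -0.311   0.0432] F [-2.76 -0.45 -0.89] w -0.0003 tip 0.014 zang -0.1006 down [-0. -0. -1.]
dish [-0.165 -0.317]
empty [-0.1534 -0.0012]
```

Emit:
send_rows(
  plan=[
    [0, 0, 0.3, 0, 0],
    [0, 0, 0.3, 0, 0],
    [0, 0, 0.2, 0, 0],
    [0, 0, 0.1, 0, 0],
    [0, 0, 0.1, 0, 0],
  ],
)

```text
clock: 5.38
tcp_pos: [0.5077, -0.3119, 0.0433]
orientation: [-1.16, 1.283, -1.283]
contact_force: [-3.1, -0.8, -0.4]
grip_width: -0.0
```

```bash
python3 st.py
```

```text
t 5.375 tcp [ 0.5077 -0.3119  0.0433] F [-3.11 -0.85 -0.38] w -0.0 tip 0.014 zang -0.1006 down [ 0.  0. -1.]
dish [-0.1552 -0.3161]
empty [-0.1435 -0.0011]
```

Emit:
send_rows(
  plan=[
    [0, 0, 0.15, 0, 0],
    [0, 0, 0.15, 0, 0],
  ],
)

```text
clock: 5.62
tcp_pos: [0.5108, -0.3122, 0.0433]
orientation: [-1.16, 1.283, -1.283]
contact_force: [-2.4, -1.1, -0.8]
grip_width: 0.0002
```

Emit:
send_rows(
  plan=[
    [0, 0, 0.15, 0, 0],
    [0, 0, 0.15, 0, 0],
  ],
)

```text
clock: 5.88
tcp_pos: [0.5122, -0.3124, 0.0432]
orientation: [-1.161, 1.286, -1.281]
contact_force: [-9.1, 1.6, 6.3]
grip_width: 0.0001
```

```bash
python3 st.py
```

```text
t 5.875 tcp [ 0.5122 -0.3124  0.0432] F [-9.06  1.63  6.28] w 0.0001 tip 0.014 zang -0.101 down [-0.003  0.001 -1.   ]
dish [-0.1507 -0.3158]
empty [-0.139  -0.0011]
```

Emit:
send_rows(
  plan=[
    [0, 0, 0.15, 0, 0],
    [0, 0, 0, 0, 0],
  ],
)

```text
clock: 6.12
tcp_pos: [0.5122, -0.3124, 0.0432]
orientation: [-1.163, 1.288, -1.28]
contact_force: [-10.3, 1.7, 7.5]
grip_width: 0.0003
```

Emit:
send_rows(
  plan=[
    [0, 0, -0.6, 0, 0],
    [0, 0, -1.2, 0, 0],
    [0, 0, -1.2, 0, 0],
    [0, 0, 0, 0, 0],
  ],
)

```text
clock: 6.62
tcp_pos: [0.4841, -0.3097, 0.0433]
orientation: [-1.16, 1.284, -1.283]
contact_force: [0.1, -0.4, 0.3]
grip_width: -0.0003
```

```bash
python3 st.py; python3 - <<'E'
from h import *
f=r.grab_frame("side");a=f["image"][:,:,::-1]
cv2.imwrite("pics/s2.png",cv2.resize(a[150:330,200:440],None,fx=3.3,fy=3.3))
f=r.grab_frame("top");a=f["image"][:,:,::-1]
cv2.imwrite("pics/t2.png",cv2.resize(a[110:290,210:450],None,fx=3.3,fy=3.3))
E
```

```text
t 6.625 tcp [ 0.4841 -0.3097  0.0433] F [ 0.09 -0.44  0.34] w -0.0003 tip 0.014 zang -0.1015 down [-0.001  0.    -1.   ]
dish [-0.1789 -0.3182]
empty [-0.1673 -0.0013]
```

View pics/s2.png

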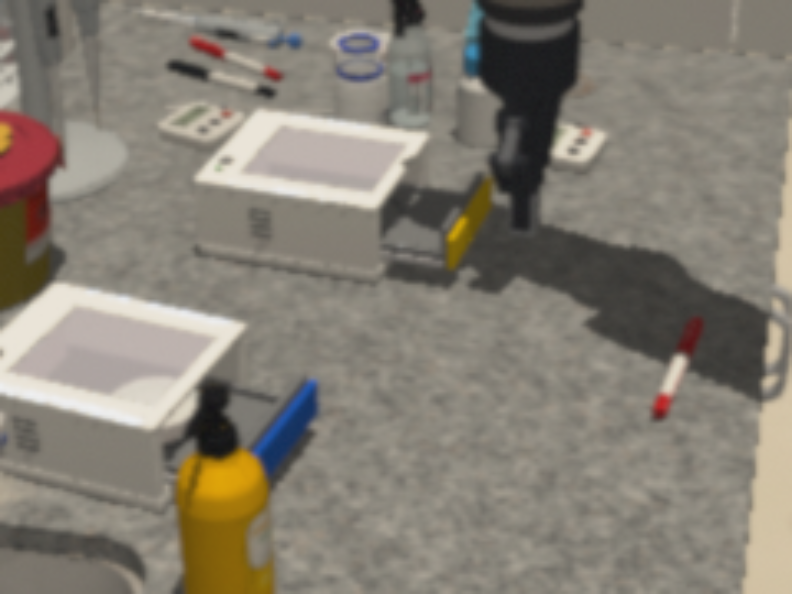

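View pics/t2.png

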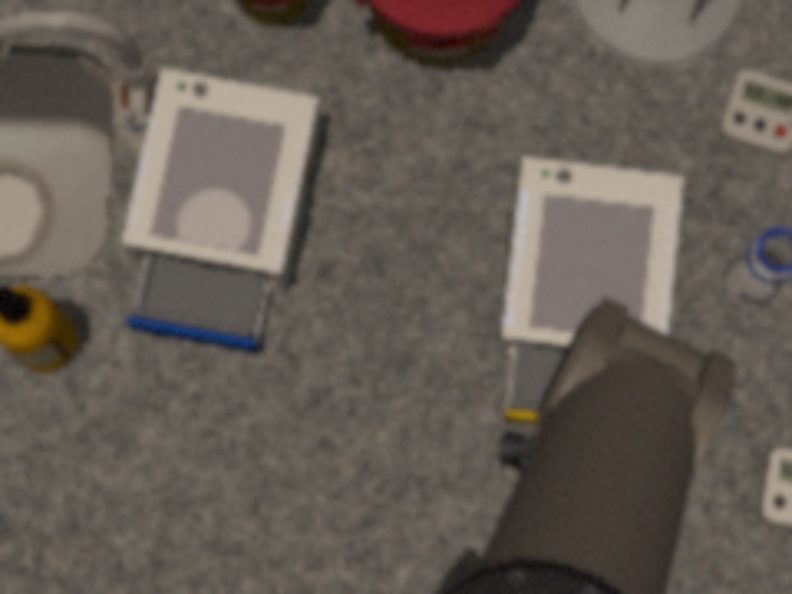

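```bash
python3 - <<'E'
from h import *
f=r.grab_frame("top");g=r.grab_frame("side")
p=np.load("dish.npy")
print("soap base local",local(back(g,(268,333),0),p), "cap top view head", local(back(f,(213,203),.16),p))
# lip line from blue mask ends (top view), z .046
h=cv2.cvtColor(f["image"],cv2.COLOR_RGB2HSV);m=cv2.inRange(h,np.array([100,150,60]),np.array([125,255,255]))
m[:200]=0;m[220:]=0;m[:,:240]=0;m[:,295:]=0
v,u=np.nonzero(m);P=np.array([back(f,(a,b),.047)[:2] for a,b in zip(u,v)])
c=P.mean(0);w=np.linalg.svd(P-c)[2][0];print("lip yaw",np.arctan2(w[1],w[0])-np.pi/2, np.arctan2(-w[1],-w[0])-np.pi/2,local([*c],p))
h=cv2.cvtColor(g["image"],cv2.COLOR_RGB2HSV);m=cv2.inRange(h,np.array([100,150,60]),np.array([125,255,255]))
m[:255]=0;m[300:]=0;m[:,:245]=0;m[:,302:]=0
v,u=np.nonzero(m);i=u.argmax();print(u.min(),u.max(),v.min(),v.max())
for x,y in [(-.132,-.049)]:
  for z in [.02,.046]: print("pred side",proj(g,[*world([x,y],p),z]))
t=world([-.0975,-.01],p);print("target",t,p)
E
```

```text
soap base local [-0.15073984  0.12241446] cap top view head [-0.16062487  0.11395888]
lip yaw -3.313819603217347 -0.17222694962755347 [-0.12966779 -0.00080855]
277 294 266 292
pred side [[295.99003046 275.89196599]]
pred side [[295.58884489 266.17537297]]
target [ 0.61871411 -0.0208099 ] [ 0.71644432 -0.02822979 -0.17798348]
```

Emit:
send_rows(
  plan=[
    [0, -3, 0, 2, 0],
    [0, -4, 0, 2, 0],
    [0, -4, 0, 0, 0],
    [-3, -1, 0.8, 0, 0],
    [-4.2, 0, 1.2, 0, 0],
    [-4.5, 0, 1.3, 0, 0],
    [-4.5, 0, 1.3, 0, 0],
    [-4.5, 0, 1.3, 0, 0],
    [-4.2, 0, 1.2, 0, 0],
    [-3, 0, 0.8, 0, 0],
    [-2, 0, 0.4, 0, 0],
    [0, 0, 0, 0, 0],
  ],
)

```text
clock: 8.32
tcp_pos: [0.6181, -0.0275, 0.1632]
orientation: [-1.125, 1.332, -1.331]
contact_force: [-0.3, 0.1, 0.3]
grip_width: -0.0001
```

```bash
python3 - <<'E'
from h import *
p=np.load("dish.npy");p[2]=-0.172;np.save("dish.npy",p)
E
python3 st.py;  python3 - <<'E'
from h import *
f=r.grab_frame("side");a=f["image"][:,:,::-1]
cv2.imwrite("pics/s3.png",cv2.resize(a[180:360,160:400],None,fx=3.3,fy=3.3))
f=r.grab_frame("wrist");a=f["image"][:,:,::-1]
cv2.imwrite("pics/w3.png",a)
o=r.get_obs();R_=None
p=np.load("dish.npy")
for n,l in {"lip rear":[-.12,0,.052],"lip L":[-.12,.049,.052],"lip R":[-.12,-.049,.052],"roof fL":[-.075,.065,.07],"roof fR":[-.075,-.065,.07]}.items(): print(n,proj(f,[*world(l[:2],p),l[2]]).round(1))
E
```

```text
t 8.325 tcp [ 0.6181 -0.0275  0.1632] F [-0.31  0.1   0.25] w -0.0001 tip 0.014 zang -0.1679 down [ 0.     0.001 -1.   ]
dish [-0.097  -0.0161]
empty [-0.0625  0.293 ]
lip rear [[291.9 270.9]]
lip L [[228.  270.9]]
lip R [[355.8 271. ]]
roof fL [[192.3 220.4]]
roof fR [[385.1 220.6]]
```

View pics/s3.png

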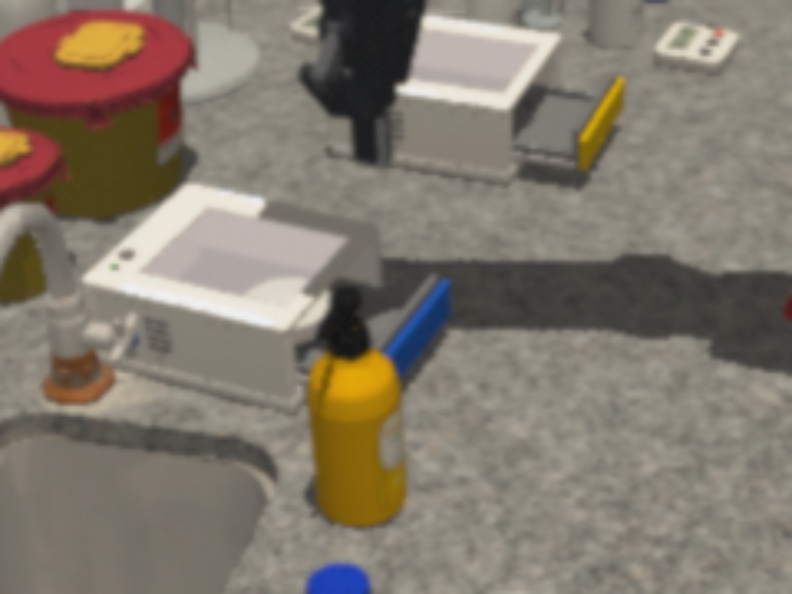

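View pics/w3.png

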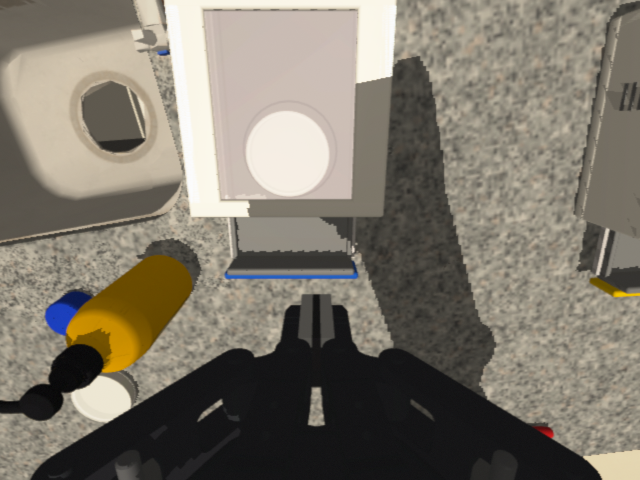

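The wrist picture shows the blue lip at row ~272, columns 227–357, and the housing front edge at row ~215. That puts the unit about 3 mm farther back than my fit. The fingers are aligned with the gap, so I go down between them.

Emit:
send_rows(
  plan=[
    [0, 2, 0.3, 0, 0],
    [0, 3, 0, 0, 0],
    [0, 2.5, 0, 0, 0],
    [0, 1.5, 0, 0, 0],
    [0, 1, 0, 0, 0],
    [0, 0.8, 0, 0, 0],
    [0, 0.5, 0, 0, 0],
    [0, 0, 0, 0, 0],
  ],
)

```text
clock: 9.43
tcp_pos: [0.6208, -0.0295, 0.0503]
orientation: [-1.124, 1.333, -1.334]
contact_force: [-0.0, -0.4, -0.6]
grip_width: -0.0003
```

```bash
python3 st.py;  python3 - <<'E'
from h import *
f=r.grab_frame("side");a=f["image"][:,:,::-1]
cv2.imwrite("pics/s4.png",cv2.resize(a[200:340,180:360],None,fx=4.2,fy=4.2))
f=r.grab_frame("wrist");a=f["image"][:,:,::-1]
cv2.imwrite("pics/w4.png",a)
E
```

```text
t 9.425 tcp [ 0.6208 -0.0295  0.0503] F [-0.03 -0.35 -0.59] w -0.0003 tip 0.014 zang -0.1703 down [ 0. -0. -1.]
dish [-0.094  -0.0176]
empty [-0.0596  0.2913]
```

View pics/s4.png

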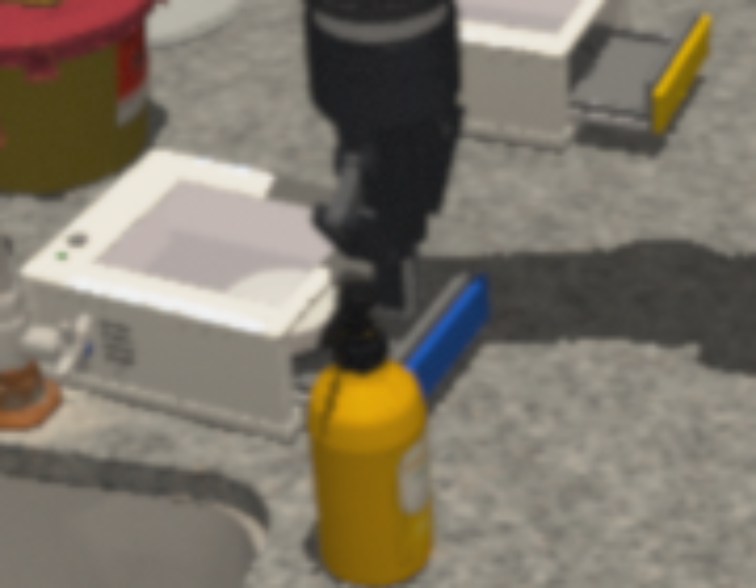

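View pics/w4.png

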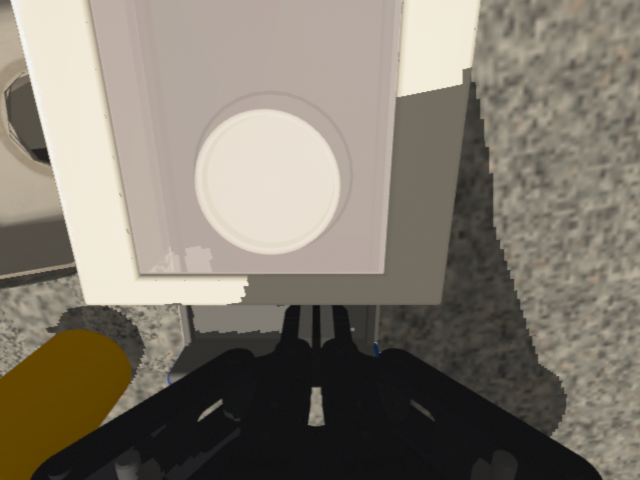

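The fingertips are behind the blue lip, clear of both the lip and the housing. The dish is well back under the window, near (268,180). Next is a gentle pull.

Emit:
send_rows(
  plan=[
    [0, 0.2, 0, 0, 0],
    [0, 0, -0.15, 0, 0],
    [0, 0, -0.2, 0, 0],
    [0, 0, -0.2, 0, 0],
    [0, 0, -0.1, 0, 0],
    [0, 0, -0.1, 0, 0],
    [0, 0, -0.1, 0, 0],
    [0, 0, -0.1, 0, 0],
    [0, 0, -0.1, 0, 0],
    [0, 0, -0.1, 0, 0],
    [0, 0, -0.1, 0, 0],
    [0, 0, -0.1, 0, 0],
  ],
)

```text
clock: 11.02
tcp_pos: [0.608, -0.0274, 0.0484]
orientation: [-1.123, 1.333, -1.334]
contact_force: [1.5, 0.0, -1.0]
grip_width: -0.0002
```

```bash
python3 st.py
```

```text
t 11.025 tcp [ 0.608  -0.0274  0.0484] F [ 1.54  0.02 -0.99] w -0.0002 tip 0.014 zang -0.1705 down [ 0.001 -0.    -1.   ]
dish [-0.1069 -0.0177]
empty [-0.0725  0.2921]
```

Emit:
send_rows(
  plan=[
    [0, 0, -0.1, 0, 0],
    [0, 0, -0.1, 0, 0],
    [0, 0, -0.1, 0, 0],
    [0, 0, -0.1, 0, 0],
    [0, 0, -0.15, 0, 0],
    [0, 0, -0.2, 0, 0],
    [0, 0, -0.25, 0, 0],
    [0, 0, -0.25, 0, 0],
    [0, 0, -0.25, 0, 0],
    [0, 0, -0.25, 0, 0],
    [0, 0, -0.2, 0, 0],
    [0, 0, -0.15, 0, 0],
  ],
)

```text
clock: 12.52
tcp_pos: [0.5867, -0.0237, 0.0484]
orientation: [-1.124, 1.334, -1.334]
contact_force: [2.0, -1.3, 0.7]
grip_width: 0.0002
```

```bash
python3 st.py;  python3 - <<'E'
from h import *
f=r.grab_frame("side");a=f["image"][:,:,::-1]
cv2.imwrite("pics/s5.png",cv2.resize(a[200:340,180:360],None,fx=4.2,fy=4.2))
f=r.grab_frame("wrist");a=f["image"][:,:,::-1]
cv2.imwrite("pics/w5.png",a)
E
```

```text
t 12.525 tcp [ 0.5867 -0.0237  0.0484] F [ 2.05 -1.3   0.67] w 0.0002 tip 0.014 zang -0.1704 down [ 0. -0. -1.]
dish [-0.1286 -0.0177]
empty [-0.0941  0.2936]
```

View pics/s5.png

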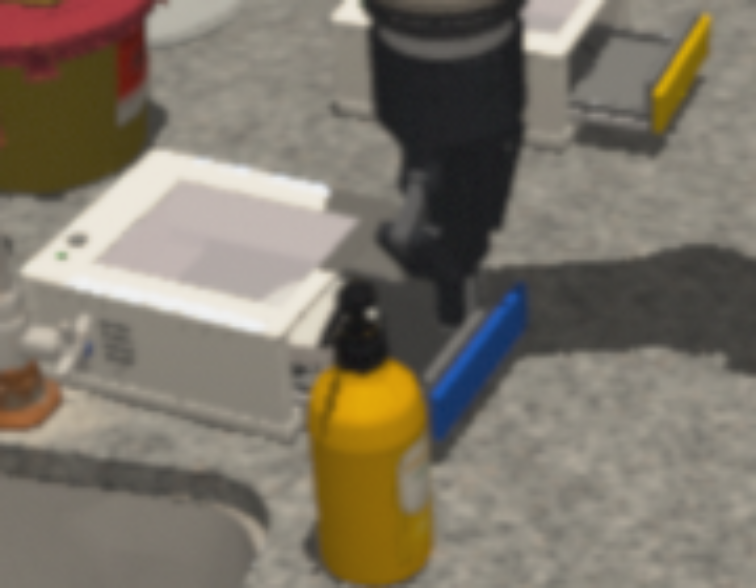

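View pics/w5.png

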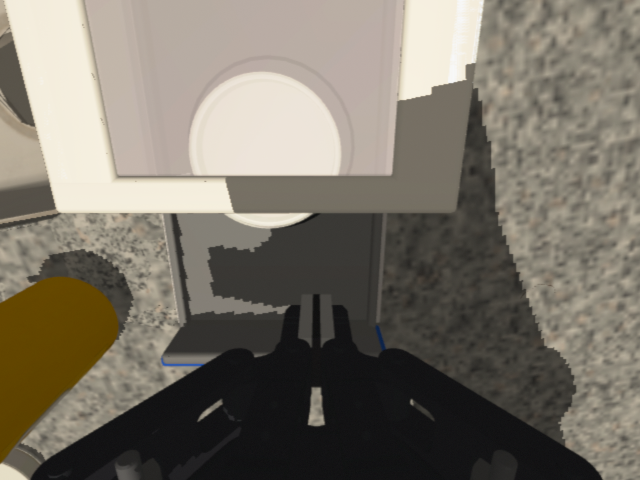

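The tray follows, and the dish still sits in its ring. I keep pulling.

Emit:
send_rows(
  plan=[
    [0, 0, -0.1, 0, 0],
    [0, 0, -0.15, 0, 0],
    [0, 0, -0.2, 0, 0],
    [0, 0, -0.25, 0, 0],
    [0, 0, -0.3, 0, 0],
    [0, 0, -0.3, 0, 0],
    [0, 0, -0.3, 0, 0],
    [0, 0, -0.3, 0, 0],
    [0, 0, -0.3, 0, 0],
    [0, 0, -0.3, 0, 0],
    [0, 0, -0.3, 0, 0],
    [0, 0, -0.3, 0, 0],
  ],
)

```text
clock: 14.12
tcp_pos: [0.556, -0.0184, 0.0483]
orientation: [-1.124, 1.334, -1.334]
contact_force: [1.7, -0.5, 0.0]
grip_width: 0.0001
```

Emit:
send_rows(
  plan=[
    [0, 0, -0.3, 0, 0],
    [0, 0, -0.3, 0, 0],
    [0, 0, -0.3, 0, 0],
    [0, 0, -0.3, 0, 0],
    [0, 0, -0.3, 0, 0],
    [0, 0, -0.3, 0, 0],
    [0, 0, -0.3, 0, 0],
    [0, 0, -0.3, 0, 0],
    [0, 0, -0.3, 0, 0],
    [0, 0, -0.25, 0, 0],
    [0, 0, -0.2, 0, 0],
    [0, 0, -0.15, 0, 0],
  ],
)

```text
clock: 15.62
tcp_pos: [0.5236, -0.0129, 0.0483]
orientation: [-1.124, 1.334, -1.334]
contact_force: [1.6, -1.6, -0.7]
grip_width: -0.0001
```

```bash
python3 st.py
```

```text
t 15.625 tcp [ 0.5236 -0.0129  0.0483] F [ 1.6  -1.63 -0.68] w -0.0001 tip 0.014 zang -0.1704 down [-0. -0. -1.]
dish [-0.1927 -0.0179]
empty [-0.158  0.298]
```

Emit:
send_rows(
  plan=[
    [0, 0, -0.15, 0, 0],
    [0, 0, -0.15, 0, 0],
    [0, 0, -0.15, 0, 0],
    [0, 0, -0.15, 0, 0],
    [0, 0, -0.1, 0, 0],
    [0, 0, -0.1, 0, 0],
    [0, 0, -0.1, 0, 0],
    [0, 0, -0.1, 0, 0],
    [0, 0, -0.1, 0, 0],
  ],
)

```text
clock: 16.75
tcp_pos: [0.5128, -0.011, 0.0483]
orientation: [-1.124, 1.334, -1.334]
contact_force: [2.2, -2.2, -1.3]
grip_width: 0.0
```

```bash
python3 st.py
```

```text
t 16.75 tcp [ 0.5128 -0.011   0.0483] F [ 2.24 -2.24 -1.29] w 0.0 tip 0.014 zang -0.1705 down [-0. -0. -1.]
dish [-0.2036 -0.0179]
empty [-0.169   0.2988]
```

Emit:
send_rows(
  plan=[
    [0, 0, -0.1, 0, 0],
    [0, 0, -0.1, 0, 0],
    [0, 0, -0.1, 0, 0],
  ],
)

```text
clock: 17.12
tcp_pos: [0.5099, -0.0105, 0.0483]
orientation: [-1.124, 1.333, -1.334]
contact_force: [4.1, -1.8, -1.7]
grip_width: -0.0003
```

Emit:
send_rows(
  plan=[
    [0, 0, -0.1, 0, 0],
    [0, 0, -0.1, 0, 0],
    [0, 0, -0.1, 0, 0],
  ],
)

```text
clock: 17.5
tcp_pos: [0.5099, -0.0103, 0.0487]
orientation: [-1.119, 1.33, -1.336]
contact_force: [10.4, -3.7, -7.1]
grip_width: -0.0
```

```bash
python3 st.py
```

```text
t 17.5 tcp [ 0.5099 -0.0103  0.0487] F [10.37 -3.69 -7.06] w -0.0 tip 0.014 zang -0.1707 down [ 0.006  0.    -1.   ]
dish [-0.2066 -0.0177]
empty [-0.1719  0.2992]
```

The tray is at its stop: force rose to 10 N with no more motion, after about 100 mm of travel. I ease off the lip and lift clear.

Emit:
send_rows(
  plan=[
    [0, 0, 0.2, 0, 0],
    [0, 0, 0.3, 0, 0],
    [0, 0, 0.4, 0, 0],
    [0, 0, 0.3, 0, 0],
    [0, 0, 0, 0, 0],
    [0, -1, 0, 0, 0],
    [0, -2, 0, 0, 0],
    [0, -4, 0, 0, 0],
    [0, -4, 0, 0, 0],
    [0, -4, 0, 0, 0],
    [4, -3, 0, 0, 0],
    [4, 0, 0, 0, 0],
  ],
)

```text
clock: 19.0
tcp_pos: [0.5065, -0.0915, 0.2318]
orientation: [-1.12, 1.328, -1.335]
contact_force: [-0.3, -1.1, -0.9]
grip_width: -0.0
```

Emit:
send_rows(
  plan=[
    [5, 0, 0, 0, 0],
    [5, 0, 0, 0, 0],
    [3, 0, 0, 0, 0],
    [0, 0, 0, 0, 0],
  ],
)

```text
clock: 19.5
tcp_pos: [0.482, -0.2217, 0.2289]
orientation: [-1.122, 1.337, -1.338]
contact_force: [0.3, 0.6, 0.1]
grip_width: -0.0002
```

```bash
python3 st.py;  python3 - <<'E'
from h import *
f=r.grab_frame("top");a=f["image"][:,:,::-1]
cv2.imwrite("pics/t6.png",a);cv2.imwrite("pics/t6c.png",cv2.resize(a[110:290,210:450],None,fx=3.3,fy=3.3))
g=r.grab_frame("side");a=g["image"][:,:,::-1]
cv2.imwrite("pics/s6.png",a)
p=np.load("dish.npy")
for k in (f,g): print("ring pred",proj(k,[*world([-.135,0],p),.024]))
print(r.recognise("top","dish"),r.recognise("side","dish"))
E
```

```text
t 19.5 tcp [ 0.482  -0.2217  0.2289] F [0.31 0.65 0.08] w -0.0002 tip 0.014 zang -0.1754 down [ 0.    -0.001 -1.   ]
dish [-0.1979 -0.2307]
empty [-0.1783  0.086 ]
ring pred [[267.91707745 214.37661361]]
ring pred [[287.59952911 286.82375592]]
[{'rect': [254.7, 202.0, 276.7, 227.3], 'p': 0.9}] [{'rect': [275.8, 274.4, 297.9, 292.7], 'p': 0.85}]
```

View pics/t6c.png

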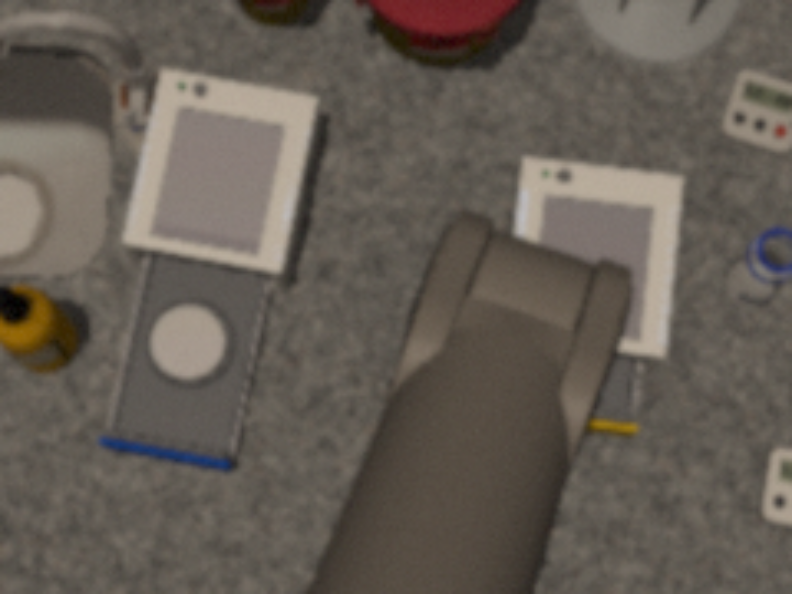

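View pics/s6.png

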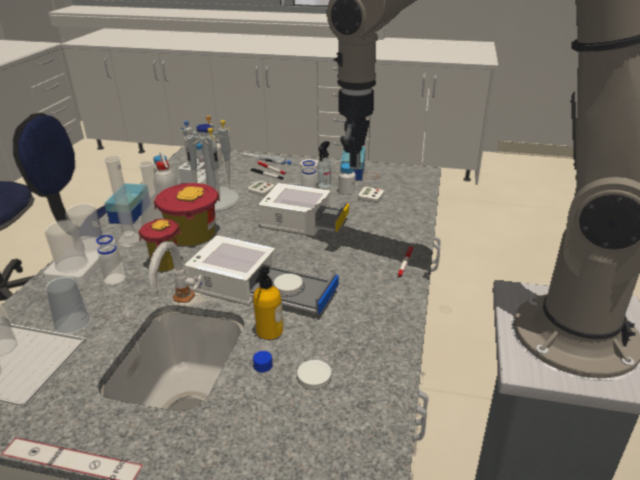

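```bash
python3 - <<'E'
from h import *
f=r.grab_frame("top");p=np.load("dish.npy")
h=cv2.cvtColor(f["image"],cv2.COLOR_RGB2HSV);m=cv2.inRange(h,np.array([100,150,60]),np.array([125,255,255]))
m[:235]=0;m[260:]=0;m[:,:235]=0;m[:,290:]=0
v,u=np.nonzero(m);print(len(u),local(back(f,(u.mean(),v.mean()),.047),p))
print(r.hand_in())
E
```

```text
79 [-0.22851619 -0.00184275]
the job is handed in; nothing more can be done
None
```

The job is handed in, with the arm clear and touching nothing; it took about 20 s of the 42 s allowed.

- **Yellow tray:** I pushed it home with the closed fingertips. At the end the force rose from about 3 N to about 10 N with no further motion, which I took as the stop. It stopped about 4 mm deeper than my first camera fit predicted, so that fit was probably slightly off.
- **Blue tray:** With the gripper shut, I hooked the fingertips behind the lip and drew it out at no more than 24 mm/s. It ended against its stop, where the force again rose to about 10 N with no motion. The fingers travelled about 100 mm from first contact, and the top camera shows the lip moved about 99 mm.
- **Dish:** In the last top and side pictures it still sits on its ring. The network's box is centred within 2 pixels of the place I computed, about 5 mm and within the accuracy of those pictures.
- **Everything else:** The bystander objects in the last side picture and the top close-up stand where they were. I compared these by eye only and did not measure them.

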